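# Sort the hollow wax blanks into the tray

## Task

On the wax carver's bench, gather the four hollow wax blanks, those that have a hole right through, into the sorting tray: stand each one upright on the floor of the insert whose rim matches its shape and size (large round, small round, large square, small square). Set each down rather than dropping it, since wax chips. Leave the two solid wax offcuts standing undisturbed where they are.

Things in the scene. Friction and masses are not known exactly. Their poses are not given: they have to be found in the camera images.
- blank_round_large: Large round hollow wax blank: tube 54 mm across with a 36 mm hole right through from top to bottom. Stands upright, 40 mm high, green wax, loose; origin at the centre of its underside, z up.
- blank_round_small: Small round hollow wax blank: tube 30 mm across with a 20 mm hole right through. Stands upright, 40 mm high, green wax, loose; origin at the centre of its underside, z up.
- blank_square_large: Large square hollow wax blank: 50 x 50 mm, sides along its x and y, with a round 36 mm hole right through. Stands upright, 40 mm high, green wax, loose; origin at the centre of its underside, z up.
- blank_square_small: Small square hollow wax blank: 28 x 28 mm, sides along its x and y, with a round 18 mm hole right through. Stands upright, 40 mm high, green wax, loose; origin at the centre of its underside, z up.
- solid_round: Solid round wax offcut, 54 mm across, with no hole: does not belong in the tray. Stands upright, 40 mm high, green wax, loose; origin at the centre of its underside, z up.
- solid_square: Solid square wax offcut, 28 x 28 mm, with no hole: does not belong in the tray. Stands upright, 40 mm high, green wax, loose; origin at the centre of its underside, z up.
- insert_round_large: Fixed grey plate, 92 x 92 x 3 mm, with a white round rim, 76 mm inside (82 mm outside); for the large round blank. Rim 3 mm thick, its top 11 mm above the origin; floor inside it 3 mm above the origin. Origin: centre of the underside; x, y along the sides. The 4 inserts lie 2 x 2 at 96 mm pitch, in any order, in a fixed black tray (206 mm square, walls 12 mm high), left or right.
- insert_round_small: Fixed grey plate, 92 x 92 x 3 mm, with a white round rim, 48 mm inside (54 mm outside); for the small round blank. Rim 3 mm thick, its top 11 mm above the origin; floor inside it 3 mm above the origin. Origin: centre of the underside; x, y along the sides. The 4 inserts lie 2 x 2 at 96 mm pitch, in any order, in a fixed black tray (206 mm square, walls 12 mm high), left or right.
- insert_square_large: Fixed grey plate, 92 x 92 x 3 mm, with a white square rim, 72 x 72 mm inside (78 mm outside); for the large square blank. Rim 3 mm thick, its top 11 mm above the origin; floor inside it 3 mm above the origin. Origin: centre of the underside; x, y along the sides. The 4 inserts lie 2 x 2 at 96 mm pitch, in any order, in a fixed black tray (206 mm square, walls 12 mm high), left or right.
- insert_square_small: Fixed grey plate, 92 x 92 x 3 mm, with a white square rim, 46 x 46 mm inside (52 mm outside); for the small square blank. Rim 3 mm thick, its top 11 mm above the origin; floor inside it 3 mm above the origin. Origin: centre of the underside; x, y along the sides. The 4 inserts lie 2 x 2 at 96 mm pitch, in any order, in a fixed black tray (206 mm square, walls 12 mm high), left or right.
Things that resemble listed ones, but are neither listed nor needed, are in the scene too. Leave any purple or yellow look-alike of the blank_round_large alone.

How it is judged:
At the end, for the whole second after the job is handed in: Each of the four hollow blanks stands upright (within 0.1 rad), released and at rest, on the floor inside the rim of its own insert (centre within 16 mm of the insert's centre, underside within 4 mm of the insert's floor), and both solid offcuts are upright within 20 mm of where they began (horizontal distance between blank_round_large and insert_round_large below 0.016 m and z of blank_round_large in the frame of insert_round_large between 0.001 and 0.007 m and angle between each of blank_round_large, blank_round_small, blank_square_large, blank_square_small, solid_round, solid_square's own z axis and vertical below 0.1 rad and linear speed of each of blank_round_large, blank_round_small, blank_square_large, blank_square_small below 0.02 m/s and angular speed of each of blank_round_large, blank_round_small, blank_square_large, blank_square_small below 0.3 rad/s and contact force between each of blank_round_large, blank_round_small, blank_square_large, blank_square_small and the fingers below 0.05 N and horizontal distance between blank_round_small and insert_round_small below 0.016 m and z of blank_round_small in the frame of insert_round_small between 0.001 and 0.007 m and horizontal distance between blank_square_large and insert_square_large below 0.016 m and z of blank_square_large in the frame of insert_square_large between 0.001 and 0.007 m and horizontal distance between blank_square_small and insert_square_small below 0.016 m and z of blank_square_small in the frame of insert_square_small between 0.001 and 0.007 m and distance of each of solid_round, solid_square from where it was at the start of the episode below 0.02 m); the robot touches nothing.
It fails at once if a solid offcut is moved more than 20 mm or tipped over (distance of any of solid_round, solid_square from where it was at the start of the episode above 0.02 m or angle between any of solid_round, solid_square's own z axis and vertical above 0.5 rad).
It fails at once if a blank is dropped from more than about 30 mm (falls free of the fingers faster than 0.8 m/s) ((contact force between blank_round_large and the fingers below 0.05 N and linear speed of blank_round_large above 0.8 m/s) or (contact force between blank_round_small and the fingers below 0.05 N and linear speed of blank_round_small above 0.8 m/s) or (contact force between blank_square_large and the fingers below 0.05 N and linear speed of blank_square_large above 0.8 m/s) or (contact force between blank_square_small and the fingers below 0.05 N and linear speed of blank_square_small above 0.8 m/s)).
It also fails if it takes over 102 s, if anything falls off the work surface, if the arm or the gripper's body presses on something with over 40 N, if the wrist force passes 120 N, or if a joint passes its speed limit or range.

## Robot

A 7-joint arm with a two-finger parallel gripper is mounted at the origin on the work surface. World frame = base frame: x ahead of the robot, y to its left, z up, the work surface at z = 0. Lengths are in m, angles in rad, forces in N, time in s.
With the tool pointing down it reaches from about 0.375 to 0.925 m from the base axis. Payload 3.1 kg.
Tool frame: the origin (TCP) lies at the very end of the fingers, on their centre line; the grasp point (between the pads) lies r.grip_depth behind it (r.grip_depth is the distance from the TCP to the grasp point, in m); z points along the fingers, y is the line along which they close (so a half turn about z gives the same grasp; the last joint's range is limited). The gripper opens to 85 mm and grips with 20 to 120 N. Pads are 22 mm wide; open, the fingers measure 114 mm over their backs; the gripper's body (76 mm by 85 mm) begins 54 mm behind the grasp point. The pads swing forward as they close: fully open they stand 13 mm farther back than shut.
Start: joints at [1.192, 0.383, 0.044, 1.598, -0.018, 1.161, -0.05], TCP at [0.18, -0.625, 0.231] pointing down, gripper open.
Joint ranges: [-2.61, 2.61], [-0.41, 2.15], [-1.48, 1.57], [0, 2.5], [-1.57, 4.71], [0.05, 1.97], [-2.85, 2.85]. Speed limits (rad/s): [2.79, 2.79, 3.14, 3.14, 3.14, 3.14, 3.14].

## Interface

Orientations are given as a unit quaternion [x, y, z, w].
In Python, from bench import r gives the robot as it stands.
- The arm moves only by the shell command python3 -m jog 'ROWS' [OPENING] [FORCE]. ROWS is text: rows parted by semicolons, each of 4 numbers parted by spaces: the shift along the tool's x, y, z in cm, then the turn about the tool's z in rad. A call has 1 to 5 rows; each row is the pose to reach, as a shift and turn from the pose commanded when the call began, along the tool's axes at that moment; what a row does not reach only later rows make up. A row lasts 1/8 s, in which the tool goes at most 62.5 mm and 10.7 degrees, less where a joint would pass 70% of its speed; a pose out of reach is approached as far as the arm can. A call with a gripper value outside its range is refused whole. OPENING is the opening, from 0 (shut) to 1 (fully open), set as the call begins (- or left out, the last holds). The fingers move at their own pace and stop on an object; FORCE is the grip in N (left out, the last holds). Time passes only in rows, so rows that repeat a pose let the fingers close. It gives the time, the measured TCP pose, the force, the opening and the grip force at its end, in the units of the state.
- r.state(): the state, without advancing time (a new reading comes with each control period).
- r.camera(name): name is "side" or "top"; returns a dict with "frame" (400x640x3 uint8, red, green, blue), "mtx" (3x3 intrinsics, pixels), "rvec" (rotation vector, rad) and "tvec" (3), from world to camera coordinates, as OpenCV has them. Camera axes: x right, y down, z forward; pixel columns grow to the right and rows downward; lengths in m; the calibration is good to about 2 mm. A picture is of the moment at which its call begins. There is no depth.
- r.hand_in(): hands the job in; it is judged then, once.
Trained networks look in the newest picture that a camera, given by its name, has taken for a name from the list of things; names that differ only in an ending like _2 or _b are one class to them, and where a whole thing is asked for, a point or a joint stands for the part that bears it (a point fixed in the world has none). Each returns a list of dicts, best first, with "score" (0 to 1); they miss things now and then, are a little off and sometimes report something else, mostly with a low value. They report only what shows in the picture. A call takes as long as a camera call. They do not tell look-alikes from the thing itself.
- r.regions_of(camera, query): "region" (400x640 bool, what is visible of it) and "pixel" ([column, row] in pixels, amid what is visible of it).
The state is a dict: "time": time; "joints": joint angles; "joint_vel": joint speeds; "effort": joint torques, N m; "tcp_pos": TCP position; "tool_rot": TCP orientation; "force": force on the tool from outside, world axes, zero at the start; "ft_torque": the same for the moment, N m; "finger_gap": finger opening in m; "gripper_force": force on a finger pad.
Only numpy, scipy, OpenCV 4.12 (cv2) and the standard library are available. Lean on these libraries where they do the work, as an engineer would, in place of code of your own. Each camera call takes 0.05 s, during which the arm holds its last target. There are 200 camera calls.

## Working session

There is one attempt and no reset: what is moved stays moved. The work goes in short steps, Python scripts to look and compute and a shell command to move; the robot and the scene stay as the last step left them, time stands still between calls to the robot, and variables do not carry over. Pictures are saved under pics/ and viewed, at most 14 in all, crops included, and the job is handed in when it is done.

```bash
mkdir -p pics; ls; python3 - <<'E'
from bench import r
import cv2,numpy as np
for n in("top","side"):
    c=r.camera(n); cv2.imwrite(f"pics/{n}0.png",c["frame"][:,:,::-1])
    R=cv2.Rodrigues(np.array(c["rvec"]))[0]; print(n,c["mtx"],(-R.T@np.array(c["tvec"]).ravel()),R)
s=r.state();print({k:np.round(v,3) for k,v in s.items()},r.grip_depth)
E
```

```text
pics
top [[444.73441487   0.         319.72926075]
 [  0.         444.73441487 200.77821324]
 [  0.           0.           1.        ]] [ 0.4194177  -0.01222132  1.20706039] [[ 0.01138171 -0.99987625  0.01086029]
 [-0.99332218 -0.01255281 -0.11468862]
 [ 0.11481075 -0.00948242 -0.99334212]]
side [[444.9095855    0.         319.56833975]
 [  0.         444.9095855  199.83860367]
 [  0.           0.           1.        ]] [0.12368558 0.68880515 0.74868625] [[-0.84349017 -0.53686293  0.01739319]
 [-0.36325097  0.54626831 -0.75474476]
 [ 0.39569313 -0.64293789 -0.65578794]]
{'time': np.float64(0.1), 'joints': array([ 1.192,  0.384,  0.044,  1.599, -0.018,  1.161, -0.05 ]), 'joint_vel': array([ 0.   , -0.003,  0.   , -0.003,  0.001, -0.001, -0.001]), 'effort': array([ 2.0000e-03, -4.3473e+01,  1.0290e+00, -2.5046e+01,  1.1000e-02,
        5.0000e-03,  0.0000e+00]), 'tcp_pos': array([ 0.18 , -0.624,  0.23 ]), 'tool_rot': array([ 0.99 ,  0.14 , -0.   , -0.001]), 'force': array([-0.099, -0.695,  1.278]), 'ft_torque': array([ 0.077, -0.02 , -0.031]), 'gripper_force': np.float64(0.0), 'finger_gap': np.float64(0.085)} 0.0187
```

View pics/top0.png

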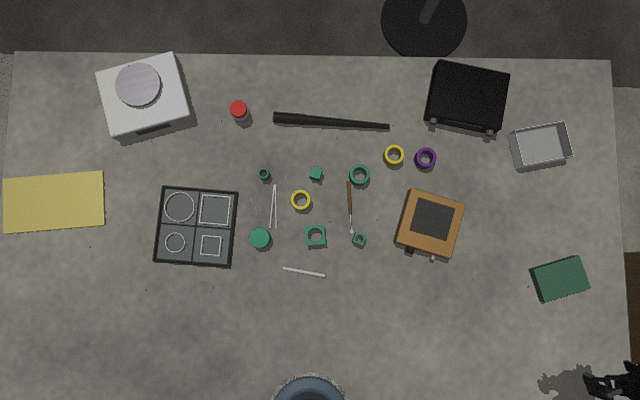

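View pics/side0.png

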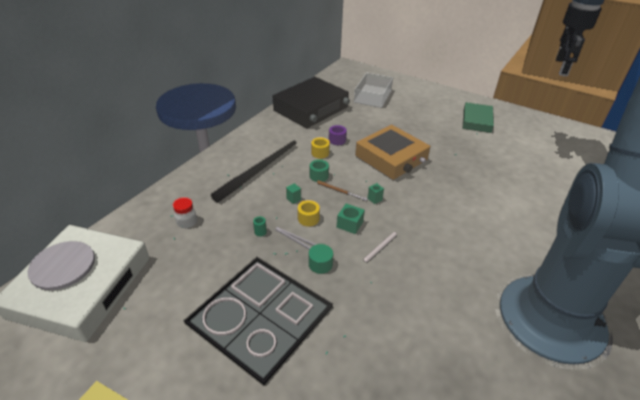

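Top view: hollow candidates are at (264,174) small round, (359,174) large round, (316,236) large square and (359,239) small square. The solids are at (316,173) square and (260,238) round. The yellow and purple rings at (301,200), (394,155) and (425,157) are look-alikes. The tray is on the left, with inserts at (180,206) round large, (216,210) square large, (175,242) round small and (211,245) square small. I'll confirm this in a crop and fit poses.

```bash
cat > h.py <<'E'
from bench import r
import cv2,numpy as np
from scipy.optimize import minimize
def proj(c,P): return cv2.projectPoints(np.float64(P).reshape(-1,1,3),np.array(c["rvec"]),np.array(c["tvec"]),c["mtx"],None)[0].reshape(-1,2)
def unproj(c,uv,z):
    R=cv2.Rodrigues(np.array(c["rvec"]))[0];t=np.array(c["tvec"]).ravel();C=-R.T@t
    d=R.T@np.linalg.inv(c["mtx"])@np.array([uv[0],uv[1],1.]);return C+d*(z-C[2])/d[2]
def green(c):
    h=cv2.cvtColor(c["frame"],cv2.COLOR_RGB2HSV);return cv2.inRange(h,(60,90,30),(95,255,255))
def model(kind,s,x,y,a,z0=0):
    if kind=="r": t=np.linspace(0,2*np.pi,40);o=np.c_[np.cos(t),np.sin(t)]*s/2
    else: o=np.array([[1,1],[-1,1],[-1,-1],[1,-1]])*s/2@np.array([[np.cos(a),np.sin(a)],[-np.sin(a),np.cos(a)]])
    return np.vstack([np.c_[o+[x,y],np.full(len(o),z0)],np.c_[o+[x,y],np.full(len(o),z0+.04)]])
def fit(cs,kind,s,p0,z0=0):
    K=8;obs=[]
    for c in cs:
        g=green(c);u=proj(c,[[*p0[:2],z0+.02]])[0].astype(int);o=u-24
        m=g[o[1]:o[1]+48,o[0]:o[0]+48];n,l,st,ce=cv2.connectedComponentsWithStats(m)
        i=1+np.argmin(np.hypot(*(ce[1:]-24).T)/np.sqrt(np.maximum(st[1:,4],1)));m=np.uint8(l==i)
        hull=cv2.convexHull(np.argwhere(m)[:,::-1].astype(np.int32)) 
        cn=cv2.findContours(m,cv2.RETR_EXTERNAL,cv2.CHAIN_APPROX_NONE)[0];f=np.zeros_like(m);cv2.drawContours(f,cn,-1,1,-1)
        obs.append((c,o,cv2.resize(f*255,None,fx=K,fy=K,interpolation=cv2.INTER_LINEAR)>127))
    def cost(p):
        e=0
        for c,o,f in obs:
            q=(proj(c,model(kind,s,*p,z0))-o+.5)*K-.5
            im=np.zeros(f.shape,np.uint8);cv2.fillConvexPoly(im,np.round(cv2.convexHull(np.float32(q))*16).astype(np.int32),1,shift=4)
            e+=1-(f&(im>0)).sum()/(f|(im>0)).sum()
        return e
    best=None
    for a in ([0] if kind=="r" else [-.6,-.2,.2,.6]):
        S=np.array([[0,0,0],[.01,0,0],[0,.01,0],[0,0,.3]])+[*p0[:2],a]
        b=minimize(cost,S[0],method="Nelder-Mead",options=dict(initial_simplex=S,maxfev=150))
        if best is None or b.fun<best.fun:best=b
    return best.x,best.fun/len(cs)
E
cat > m.py <<'E'
from h import *
T=r.camera("top");S=r.camera("side")
for n,k,s,uv in [("rl","r",.054,(359,174)),("rs","r",.03,(264,174)),("ql","q",.05,(316,236)),("qs","q",.028,(359,239)),("sr","r",.054,(260,238)),("sq","q",.028,(316,173))]:
    p0=unproj(T,uv,.03)
    for cs in([T],[T,S]): x,e=fit(cs,k,s,p0);print(n,np.round(x,4),round(e,3))
for n in("round_large","round_small","square_large","square_small"):
    q=r.regions_of("top","insert_"+n)[:2]
    for d in q:
        m=cv2.minAreaRect(np.argwhere(d["region"])[:,::-1].astype(np.float32));print(n,d["score"],m,np.round(unproj(T,m[0],.003),4))
cv2.imwrite("pics/c0.png",cv2.resize(T["frame"][140:280,150:380,::-1],None,fx=3.4,fy=3.4,interpolation=cv2.INTER_CUBIC))
E
python3 m.py
```

```text
rl [ 0.6293 -0.1287  0.2038] 0.14
rl [ 0.6295 -0.1291 -0.0414] 0.224
rs [ 0.6277  0.1284 -0.0215] 0.245
rs [ 0.6294  0.1298 -0.1598] 0.263
ql [ 0.4646 -0.0111  0.0998] 0.061
ql [ 0.4649 -0.0112  0.1137] 0.145
qs [ 0.4566 -0.1281  1.2017] 0.127
qs [ 0.4568 -0.1281 -0.3639] 0.294
sr [ 0.456   0.1352 -0.0111] 0.093
sr [ 0.457   0.1359 -0.0473] 0.137
sq [ 0.6308 -0.0114 -0.2289] 0.183
sq [ 0.6324 -0.0115  0.9913] 0.26
round_large 0.9 ((180.23423767089844, 206.54812622070312), (33.47980499267578, 34.63154220581055), 6.842773914337158) [0.5381 0.3544 0.003 ]
round_small 0.83 ((175.0, 242.00003051757812), (35.37738037109375, 34.380828857421875), 4.763641834259033) [0.4422 0.3639 0.003 ]
square_large 0.72 ((215.15528869628906, 209.43002319335938), (34.292903900146484, 34.93553161621094), 6.709837436676025) [0.5314 0.2597 0.003 ]
square_small 0.87 ((211.03836059570312, 245.13563537597656), (32.87102127075195, 34.49363708496094), 6.009005546569824) [0.4349 0.267  0.003 ]
```

View pics/c0.png

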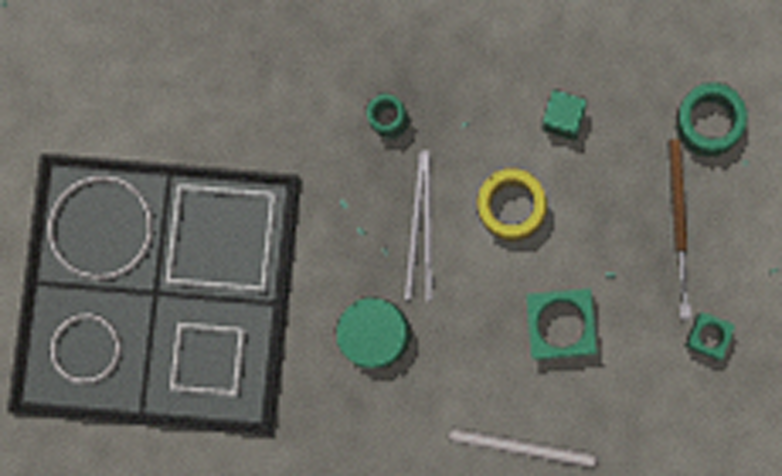

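The crop confirms it. The holes show in the small round, large round, large square and small square. The green disc and the green cube next to the yellow ring are solid. Insert spacings come out at 96 mm, which matches the spec. I'll start with the large round.

```bash
cat > plan.py <<'E'
import sys;from bench import r;import numpy as np
from scipy.spatial.transform import Rotation as Ro
x,y,z,a=map(float,sys.argv[1:5]);s=r.state();R=Ro.from_quat(s["tool_rot"]).as_matrix()
d=(np.array([x,y,z])-s["tcp_pos"])@R*100;cur=np.arctan2(R[1,1],R[0,1]);t=cur-a
print("t",s["time"],"tcp",np.round(s["tcp_pos"],4),"ang",round(cur,3),"axisz",np.round(R[:,2],3),"gap",s["finger_gap"],"-> rows",np.round(d,2),"turn",round((t+np.pi/2)%np.pi-np.pi/2,3))
E
python3 plan.py .6293 -.1289 .23 0
```

```text
t 0.4 tcp [ 0.1801 -0.6244  0.2311] ang -1.29 axisz [-0.  0. -1.] gap 0.08554130971279755 -> rows [ 56.89 -35.16   0.12] turn -1.29
```

```bash
python3 -m jog '11 -7 0 -0.3; 22 -14 0 -0.6; 33 -21 0 -0.9; 44 -28 0 -1.1; 56.9 -35.2 0 -1.29' 1 40; python3 plan.py .6293 -.1289 .2 0
```

```text
time: 1.02
tcp_pos: [0.389, -0.3897, 0.2317]
tool_rot: [0.818, 0.575, -0.0, 0.001]
force: [1.3, -1.4, 0.6]
finger_gap: 0.0852
gripper_force: 0.0
t 1.025 tcp [ 0.389  -0.3897  0.2317] ang -0.347 axisz [ 0.001 -0.001 -1.   ] gap 0.08520671721888191 -> rows [32.69 13.74  3.16] turn -0.347
```

```bash
python3 -m jog '32.7 13.7 3 -0.35; 32.7 13.7 3 -0.35; 32.7 13.7 3 -0.35;32.7 13.7 3 -0.35;32.7 13.7 3 -0.35'; python3 -m jog '0 0 0 0; 0 0 0 0;0 0 0 0'; python3 plan.py .6293 -.1289 .1 0
```

```text
time: 1.65
tcp_pos: [0.6012, -0.1621, 0.2051]
tool_rot: [0.708, 0.706, 0.0, 0.0]
force: [-0.2, -1.0, 0.9]
finger_gap: 0.0852
gripper_force: 0.0
time: 2.02
tcp_pos: [0.599, -0.1657, 0.2049]
tool_rot: [0.709, 0.705, -0.001, 0.0]
force: [-0.1, -0.7, -0.3]
finger_gap: 0.0851
gripper_force: 0.0
t 2.025 tcp [ 0.599  -0.1657  0.2049] ang -0.006 axisz [-0.001 -0.001 -1.   ] gap 0.08511314193819403 -> rows [ 3.71  3.02 10.48] turn -0.006
```

```bash
python3 -m jog '3.7 3 5 0; 3.7 3 10.5 0; 3.7 3 13 0; 3.7 3 13 0; 3.7 3 13 0'; python3 plan.py .6293 -.1289 .014 0; python3 - <<'E'
from h import *
T=r.camera("top");S=r.camera("side")
cv2.imwrite("pics/a1.png",np.hstack([cv2.resize(S["frame"][100:220,240:400,::-1],None,fx=2.5,fy=2.5),cv2.resize(T["frame"][110:230,280:440,::-1],None,fx=2.5,fy=2.5)]))
E
```

```text
time: 2.65
tcp_pos: [0.631, -0.1279, 0.0767]
tool_rot: [0.709, 0.705, 0.001, 0.001]
force: [0.6, 1.0, 0.3]
finger_gap: 0.0852
gripper_force: 0.0
t 2.65 tcp [ 0.631  -0.1279  0.0767] ang -0.005 axisz [ 0.003 -0.001 -1.   ] gap 0.08522588160227933 -> rows [-0.09 -0.19  6.27] turn -0.005
```

View pics/a1.png

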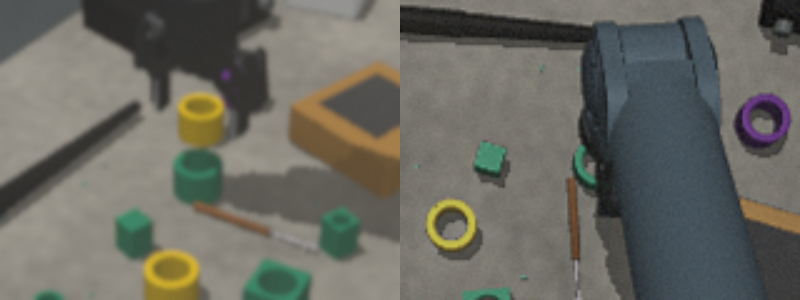

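The left half (side view) shows the open fingers at crop (160,105) and (240,130), roughly in line above the green large round at (196,175). The brown handle is clear of both. I'll check the projection, then descend.

```bash
python3 - <<'E'
from h import *
S=r.camera("side");T=r.camera("top")
for z in(.077,.09): print((proj(S,[[.631-.045,-.128,z],[.631+.045,-.128,z]])-[240,100])*2.5)
print((proj(S,[[.6293,-.1289,.02]])-[240,100])*2.5, unproj(T,(394,155),.04),unproj(T,(425,157),.04),unproj(T,(301,200),.04))
E
```

```text
[[234.62751468 145.80453794]
 [162.24960086 118.21863353]]
[[235.1151309  135.4557378 ]
 [162.1976017  107.98327505]]
[[198.77355524 175.32030156]] [ 0.68024359 -0.22088619  0.04      ] [ 0.67593061 -0.30404805  0.04      ] [0.55575061 0.02612598 0.04      ]
```

```bash
python3 -m jog '-0.1 -0.2 3 0; -0.1 -0.2 5 0; -0.1 -0.2 6.6 0; -0.1 -0.2 6.6 0;-0.1 -0.2 6.6 0'; python3 plan.py .6293 -.1289 .01 0;python3 -m jog '0 0 0 0;0 0 0 0;0 0 0 0;0 0 0 0;0 0 0 0' 0 40
```

```text
time: 3.48
tcp_pos: [0.6288, -0.1271, 0.0095]
tool_rot: [0.708, 0.706, 0.0, 0.0]
force: [0.5, -0.1, 0.1]
finger_gap: 0.0854
gripper_force: 0.0
t 3.475 tcp [ 0.6288 -0.1271  0.0095] ang -0.002 axisz [ 0.001  0.    -1.   ] gap 0.08539362990318994 -> rows [-0.18  0.05 -0.05] turn -0.002
time: 4.1
tcp_pos: [0.6293, -0.1273, 0.0103]
tool_rot: [0.708, 0.706, 0.001, 0.001]
force: [1.1, 0.5, 5.1]
finger_gap: 0.0537
gripper_force: 42.4
```

```bash
python3 -m jog '0 0 -4 0; 0 0 -9 0;5 -1 -9 0; 10 -2 -9 0; 15 -3 -9 0'; python3 -m jog '5.5 -1 0 0; 11 -2 0 0; 16.5 -3 0 0;22 -4 0 0;27.5 -5 0 0'; python3 plan.py .5381 .356 .1 0
```

```text
time: 4.72
tcp_pos: [0.5975, 0.0241, 0.0986]
tool_rot: [0.708, 0.706, -0.0, -0.0]
force: [0.7, 0.1, -0.7]
finger_gap: 0.0535
gripper_force: 42.4
time: 5.35
tcp_pos: [0.5482, 0.2991, 0.0983]
tool_rot: [0.708, 0.706, -0.001, 0.0]
force: [0.6, 1.0, -0.7]
finger_gap: 0.0535
gripper_force: 42.4
t 5.35 tcp [0.5482 0.2991 0.0983] ang -0.003 axisz [-0.001 -0.001 -1.   ] gap 0.053499592810862306 -> rows [ 5.69 -1.03 -0.18] turn -0.003
```

```bash
python3 -m jog '3 -0.5 0 0; 5.7 -1 0 0; 5.7 -1 3 0;5.7 -1 6 0;5.7 -1 6 0'; python3 plan.py .5381 .356 .014 0;  python3 - <<'E'
from h import *
S=r.camera("side");T=r.camera("top")
cv2.imwrite("pics/a2.png",np.hstack([cv2.resize(S["frame"][220:390,180:340,::-1],None,fx=2.4,fy=2.4),cv2.resize(T["frame"][150:320,120:280,::-1],None,fx=2.4,fy=2.4)]))
E
```

```text
time: 5.98
tcp_pos: [0.5364, 0.3526, 0.0352]
tool_rot: [0.708, 0.706, -0.004, -0.001]
force: [0.3, -0.6, -0.0]
finger_gap: 0.0537
gripper_force: 42.4
t 5.975 tcp [0.5364 0.3526 0.0352] ang -0.002 axisz [-0.007 -0.005 -1.   ] gap 0.0536716159494194 -> rows [0.36 0.18 2.12] turn -0.002
```

View pics/a2.png

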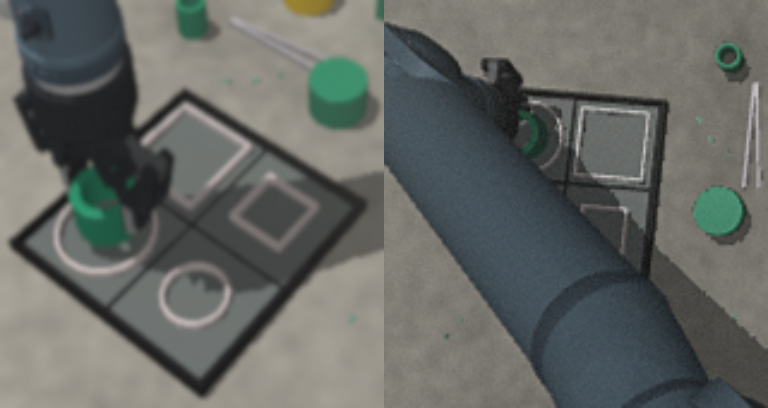

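The blank hangs over the round-large rim at crop (105,210). I'll lower it and watch the force.

```bash
python3 -m jog '0.2 0.2 0.8 0; 0.2 0.2 1.3 0; 0.2 0.2 1.6 0;0.2 0.2 1.6 0'; python3 -m jog '0 0 0.2 0; 0 0 0.3 0;0 0 0.3 0'; python3 -m jog '0 0 0.1 0; 0 0 0.2 0;0 0 0.2 0'
```

```text
time: 6.58
tcp_pos: [0.5411, 0.3569, 0.0227]
tool_rot: [0.708, 0.706, -0.0, -0.0]
force: [0.7, -0.9, -0.5]
finger_gap: 0.0538
gripper_force: 42.4
time: 6.95
tcp_pos: [0.5412, 0.357, 0.0199]
tool_rot: [0.708, 0.706, -0.0, -0.0]
force: [-0.3, 0.4, -0.8]
finger_gap: 0.0536
gripper_force: 42.4
time: 7.32
tcp_pos: [0.5412, 0.357, 0.0178]
tool_rot: [0.708, 0.706, -0.0, -0.0]
force: [-0.7, -0.4, -0.0]
finger_gap: 0.0534
gripper_force: 42.4
```

```bash
python3 -m jog '0 -0.2 0.1 0; 0 -0.2 0.2 0;0 -0.2 0.2 0'; python3 -m jog '0 0 0.1 0; 0 0 0.15 0;0 0 0.15 0'
```

```text
time: 7.7
tcp_pos: [0.54, 0.3571, 0.0173]
tool_rot: [0.708, 0.706, 0.0, 0.001]
force: [-1.0, -1.3, 5.4]
finger_gap: 0.0533
gripper_force: 42.9
time: 8.07
tcp_pos: [0.54, 0.3571, 0.0172]
tool_rot: [0.708, 0.706, 0.0, 0.001]
force: [-2.8, -4.0, 12.0]
finger_gap: 0.0536
gripper_force: 43.4
```

```bash
python3 -m jog '0 0 -0.15 0; 0 0 -0.15 0;0 0 -0.15 0;0 0 -0.15 0' 1; python3 -m jog '0 0 -3 0;0 0 -7 0;0 0 -10 0;-6 2 -10 0;-11 5 -10 0'; python3 plan.py .628 .1288 .12 -0.3; python3 - <<'E'
from h import *
S=r.camera("side");T=r.camera("top")
cv2.imwrite("pics/a3.png",np.hstack([cv2.resize(S["frame"][220:390,180:340,::-1],None,fx=2.4,fy=2.4),cv2.resize(T["frame"][150:320,120:280,::-1],None,fx=2.4,fy=2.4)]))
E
```

```text
time: 8.57
tcp_pos: [0.539, 0.3569, 0.0155]
tool_rot: [0.708, 0.706, -0.0, -0.0]
force: [0.2, -0.6, -0.1]
finger_gap: 0.0851
gripper_force: 0.0
time: 9.2
tcp_pos: [0.5888, 0.2467, 0.1167]
tool_rot: [0.707, 0.707, 0.0, 0.0]
force: [0.7, 0.2, -0.7]
finger_gap: 0.0851
gripper_force: 0.0
t 9.2 tcp [0.5888 0.2467 0.1167] ang 0.001 axisz [ 0.001  0.    -1.   ] gap 0.08508947114722554 -> rows [-11.8    3.91  -0.33] turn 0.301
```

View pics/a3.png

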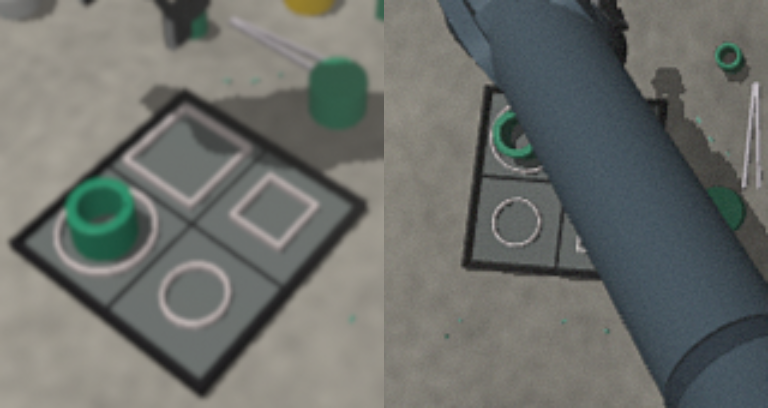

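The large round stands upright inside its rim at crop (102,220). Next is the small round.

```bash
python3 -m jog '-5.5 1.8 0 0.15; -11 3.6 0 0.3; -11.8 3.9 1 0.3;-11.8 3.9 4 0.3;-11.8 3.9 4 0.3';python3 -m jog '0 0 0 0'; python3 plan.py .628 .1288 .01 -0.3
```

```text
time: 9.93
tcp_pos: [0.6246, 0.1288, 0.0729]
tool_rot: [0.805, 0.593, -0.003, -0.002]
force: [-0.2, -0.3, -0.7]
finger_gap: 0.0854
gripper_force: 0.0
time: 10.05
tcp_pos: [0.6276, 0.1302, 0.0763]
tool_rot: [0.805, 0.593, 0.0, -0.0]
force: [0.8, -0.7, 0.9]
finger_gap: 0.0856
gripper_force: 0.0
t 10.05 tcp [0.6276 0.1302 0.0763] ang -0.301 axisz [ 0.     0.001 -1.   ] gap 0.08557126112169375 -> rows [-0.13  0.08  6.63] turn -0.001
```

```bash
python3 -m jog '-0.1 0.1 3 0; -0.1 0.1 5 0; -0.1 0.1 6.6 0;-0.1 0.1 6.6 0'; python3 -m jog '0 0 0 0;0 0 0 0;0 0 0 0;0 0 0 0;0 0 0 0' 0 30;python3 plan.py .4422 .3639 .12 -0.1
```

```text
time: 10.55
tcp_pos: [0.627, 0.1275, 0.0085]
tool_rot: [0.805, 0.593, -0.001, -0.001]
force: [0.3, 0.2, 0.4]
finger_gap: 0.0859
gripper_force: 0.0
time: 11.18
tcp_pos: [0.6291, 0.1278, 0.0109]
tool_rot: [0.806, 0.592, 0.001, 0.0]
force: [-0.7, -1.0, 4.1]
finger_gap: 0.0293
gripper_force: 29.9
t 11.175 tcp [0.6291 0.1278 0.0109] ang -0.303 axisz [ 0.001  0.    -1.   ] gap 0.029251708395119765 -> rows [ 16.98 -24.86 -10.93] turn -0.203
```

```bash
python3 -m jog '0 0 -5 0; 0 0 -9 0; 3 -4.5 -9 -0.05;6.5 -9.5 -9 -0.1;10 -14.5 -9 -0.15'; python3 -m jog '0 0 0 0'; python3 plan.py .4422 .365 .1 -0.1
```

```text
time: 11.8
tcp_pos: [0.5186, 0.2671, 0.0999]
tool_rot: [0.759, 0.651, 0.0, 0.0]
force: [0.5, 1.4, 0.5]
finger_gap: 0.0294
gripper_force: 29.8
time: 11.92
tcp_pos: [0.5139, 0.2735, 0.1001]
tool_rot: [0.755, 0.656, 0.0, -0.002]
force: [-0.5, -1.3, -0.6]
finger_gap: 0.0296
gripper_force: 29.8
t 11.925 tcp [0.5139 0.2735 0.1001] ang -0.14 axisz [-0.003  0.004 -1.   ] gap 0.02955256650609448 -> rows [ 8.06 -8.37  0.06] turn -0.04
```

```bash
python3 -m jog '4 -4.2 0 -0.04; 8 -8.4 0 -0.04;8 -8.4 2 -0.04; 8 -8.4 5 -0.04;8 -8.4 6.5 -0.04'; python3 -m jog '0 0 0 0;0 0 0 0'; python3 plan.py .4422 .365 .019 -0.1
```

```text
time: 12.55
tcp_pos: [0.4488, 0.3554, 0.0325]
tool_rot: [0.746, 0.666, -0.002, 0.001]
force: [-0.5, -0.3, 0.3]
finger_gap: 0.0297
gripper_force: 29.8
time: 12.8
tcp_pos: [0.4499, 0.3581, 0.0356]
tool_rot: [0.746, 0.666, 0.001, 0.0]
force: [0.5, 0.1, 0.4]
finger_gap: 0.0296
gripper_force: 29.8
t 12.8 tcp [0.4499 0.3581 0.0356] ang -0.113 axisz [ 0.001  0.001 -1.   ] gap 0.02959519037199814 -> rows [ 0.6  -0.84  1.66] turn -0.013
```

```bash
python3 -m jog '0.6 -0.8 0.6 0; 0.6 -0.8 1.0 0;0.6 -0.8 1.4 0;0.6 -0.8 1.4 0'; python3 -m jog '0 0 0.1 0; 0 0 0.3 0;0 0 0.3 0';  python3 -m jog '0 0 0.1 0; 0 0 0.2 0;0 0 0.2 0'
```

```text
time: 13.3
tcp_pos: [0.4414, 0.3645, 0.0205]
tool_rot: [0.746, 0.666, -0.0, 0.0]
force: [0.3, 0.3, 0.3]
finger_gap: 0.0296
gripper_force: 29.8
time: 13.68
tcp_pos: [0.4417, 0.3649, 0.0179]
tool_rot: [0.746, 0.666, 0.0, 0.0]
force: [-0.7, 0.8, -0.5]
finger_gap: 0.0296
gripper_force: 29.9
time: 14.05
tcp_pos: [0.4417, 0.365, 0.0178]
tool_rot: [0.746, 0.666, -0.0, 0.001]
force: [-2.5, -3.5, 11.3]
finger_gap: 0.0295
gripper_force: 30.7
```

```bash
python3 -m jog '0 0 -0.15 0; 0 0 -0.15 0;0 0 -0.15 0;0 0 -0.15 0' 1; python3 -m jog '0 0 -3 0;0 0 -7 0;0 0 -10 0;-6 -1 -10 0;-12 -1 -10 0'; python3 plan.py .4647 -.0112 .12 0.1; python3 - <<'E'
from h import *
S=r.camera("side");T=r.camera("top")
cv2.imwrite("pics/a4.png",np.hstack([cv2.resize(S["frame"][220:390,180:340,::-1],None,fx=2.4,fy=2.4),cv2.resize(T["frame"][150:320,120:280,::-1],None,fx=2.4,fy=2.4)]))
E
```

```text
time: 14.55
tcp_pos: [0.4414, 0.3648, 0.0171]
tool_rot: [0.746, 0.666, -0.0, -0.0]
force: [0.1, -0.7, 0.0]
finger_gap: 0.0851
gripper_force: 0.0
time: 15.18
tcp_pos: [0.4175, 0.2466, 0.1179]
tool_rot: [0.745, 0.667, 0.001, 0.0]
force: [0.8, -1.1, -0.1]
finger_gap: 0.0854
gripper_force: 0.0
t 15.175 tcp [0.4175 0.2466 0.1179] ang -0.109 axisz [ 0.001  0.001 -1.   ] gap 0.08538065979191076 -> rows [-25.11   7.51  -0.22] turn -0.209
```

View pics/a4.png

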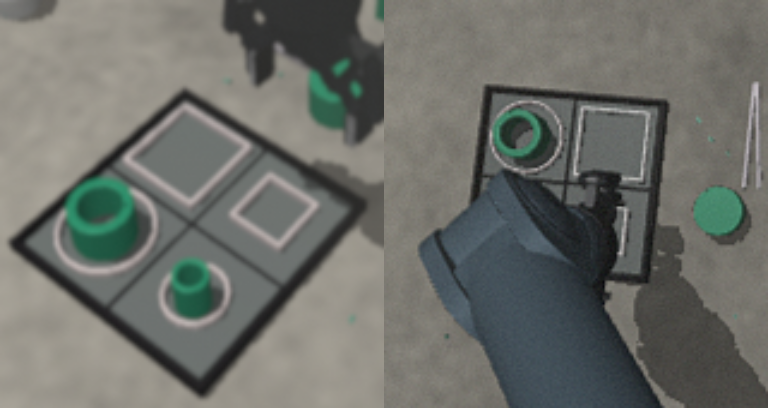

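Both rounds stand in their rims, the small round at crop (192,290). Now the large square.

```bash
python3 -m jog '-5.5 1.6 0 -0.05; -11 3.2 0 -0.1;-16.5 4.9 0 -0.15;-22 6.5 0 -0.2;-25.1 7.5 0 -0.21'; python3 -m jog '0 0 2 0;0 0 4.5 0;0 0 4.5 0;0 0 4.5 0'; python3 plan.py .4647 -.0112 .01 .1
```

```text
time: 15.9
tcp_pos: [0.4649, -0.0144, 0.1174]
tool_rot: [0.673, 0.74, -0.0, 0.0]
force: [0.8, 0.8, -0.4]
finger_gap: 0.0855
gripper_force: 0.0
time: 16.4
tcp_pos: [0.4651, -0.0105, 0.073]
tool_rot: [0.672, 0.741, 0.0, 0.0]
force: [-0.2, -1.7, 0.2]
finger_gap: 0.0851
gripper_force: 0.0
t 16.4 tcp [ 0.4651 -0.0105  0.073 ] ang 0.098 axisz [ 0.001  0.    -1.   ] gap 0.08512965697063471 -> rows [-0.06 -0.05  6.29] turn -0.002
```

```bash
python3 -m jog '0 0 3 0; 0 0 5 0; 0 0 6.3 0;0 0 6.3 0'; python3 -m jog '0 0 0 0;0 0 0 0;0 0 0 0;0 0 0 0;0 0 0 0' 0 40;python3 plan.py .5314 .2597 .1 -0.1
```

```text
time: 16.9
tcp_pos: [0.4645, -0.0109, 0.0094]
tool_rot: [0.672, 0.741, -0.0, -0.0]
force: [0.2, 0.0, 0.0]
finger_gap: 0.0853
gripper_force: 0.0
time: 17.52
tcp_pos: [0.4657, -0.011, 0.0104]
tool_rot: [0.672, 0.741, 0.001, 0.001]
force: [-1.5, 0.1, 6.0]
finger_gap: 0.0493
gripper_force: 42.4
t 17.525 tcp [ 0.4657 -0.011   0.0104] ang 0.097 axisz [ 0.002 -0.    -1.   ] gap 0.04933502773243922 -> rows [26.3   9.19 -8.95] turn 0.197
```

```bash
python3 -m jog '0 0 -4.5 0; 0 0 -9 0; 5 1.7 -9 0.06;10 3.5 -9 0.12;15 5.2 -9 0.17'; python3 -m jog '5.5 2 0 0; 11.2 4 0 0;11.2 4 0 0;11.2 4 1 0'; python3 plan.py .5307 .2596 .0185 -0.08
```

```text
time: 18.15
tcp_pos: [0.5018, 0.1441, 0.0995]
tool_rot: [0.733, 0.68, -0.0, 0.0]
force: [-0.2, -0.2, -1.5]
finger_gap: 0.0494
gripper_force: 42.1
time: 18.65
tcp_pos: [0.5497, 0.2519, 0.0891]
tool_rot: [0.732, 0.681, -0.0, 0.0]
force: [0.9, -0.7, -0.6]
finger_gap: 0.0496
gripper_force: 42.0
t 18.65 tcp [0.5497 0.2519 0.0891] ang -0.072 axisz [ 0.    -0.001 -1.   ] gap 0.04957521260015415 -> rows [ 0.63 -1.95  7.06] turn 0.008
```

```bash
python3 -m jog '0.6 -2 0 0; 0.6 -2 3 0;0.6 -2 5.3 0;0.6 -2 5.3 0;0.6 -2 5.3 0'; python3 -m jog '0 0 0.5 0; 0 0 1 0;0 0 1.2 0;0 0 1.2 0'; python3 plan.py .5307 .2596 .0174 -0.08
```

```text
time: 19.27
tcp_pos: [0.5299, 0.2592, 0.0372]
tool_rot: [0.732, 0.681, 0.0, 0.0]
force: [-0.3, 0.6, -1.1]
finger_gap: 0.0492
gripper_force: 42.1
time: 19.77
tcp_pos: [0.53, 0.2595, 0.0242]
tool_rot: [0.732, 0.681, -0.0, -0.0]
force: [0.1, -0.2, -1.2]
finger_gap: 0.0495
gripper_force: 42.1
t 19.775 tcp [0.53   0.2595 0.0242] ang -0.072 axisz [-0. -0. -1.] gap 0.04947164665995522 -> rows [0.02 0.07 0.68] turn 0.008
```

```bash
python3 -m jog '0 0 0.2 0; 0 0 0.4 0;0 0 0.5 0;0 0 0.5 0'; python3 -m jog '0 0 0.1 0; 0 0 0.2 0;0 0 0.2 0'; python3 -m jog '0 0 0.1 0; 0 0 0.15 0;0 0 0.15 0'
```

```text
time: 20.27
tcp_pos: [0.5301, 0.2595, 0.0193]
tool_rot: [0.732, 0.681, -0.0, -0.0]
force: [-0.2, 0.2, -0.1]
finger_gap: 0.0492
gripper_force: 42.1
time: 20.65
tcp_pos: [0.5303, 0.2596, 0.0176]
tool_rot: [0.732, 0.681, 0.0, 0.0]
force: [0.4, 0.6, 0.1]
finger_gap: 0.0495
gripper_force: 42.0
time: 21.02
tcp_pos: [0.5303, 0.2596, 0.0175]
tool_rot: [0.732, 0.681, -0.0, 0.0]
force: [-3.6, -2.6, 9.0]
finger_gap: 0.0494
gripper_force: 43.3
```

```bash
python3 -m jog '0 0 -0.1 0; 0 0 -0.1 0;0 0 -0.1 0;0 0 -0.1 0' 1; python3 -m jog '0 0 -3 0;0 0 -7 0;0 0 -10 0;-6 -1 -10 0.05;-12 -2 -10 0.1';python3 -m jog '-6 -1 0 0.05;-12 -2 0 0.1;-18 -2.5 0 0.15;-23 -2.7 0 0.18;-23 -2.7 0 0.18'; python3 plan.py .4567 -.1281 .075 -.364; python3 - <<'E'
from h import *
T=r.camera("top")
print(fit([T],"q",.028,[.4567,-.1281]))
E
```

```text
time: 21.52
tcp_pos: [0.53, 0.2595, 0.0167]
tool_rot: [0.732, 0.681, -0.0, -0.0]
force: [0.3, -0.2, 0.3]
finger_gap: 0.0854
gripper_force: 0.0
time: 22.15
tcp_pos: [0.5017, 0.1409, 0.1177]
tool_rot: [0.765, 0.644, 0.001, 0.0]
force: [0.9, -0.6, 0.4]
finger_gap: 0.0851
gripper_force: 0.0
time: 22.78
tcp_pos: [0.4339, -0.0854, 0.1167]
tool_rot: [0.823, 0.568, -0.001, 0.0]
force: [0.3, 0.4, 1.0]
finger_gap: 0.0856
gripper_force: 0.0
t 22.775 tcp [ 0.4339 -0.0854  0.1167] ang -0.362 axisz [-0.001 -0.002 -1.   ] gap 0.08562624841113053 -> rows [-3.18  3.65  4.18] turn 0.002Traceback (most recent call last):
  File "<stdin>", line 3, in <module>
  File "h.py", line 19, in fit
    i=1+np.argmin(np.hypot(*(ce[1:]-24).T)/np.sqrt(np.maximum(st[1:,4],1)));m=np.uint8(l==i)
        ~~~~~~~~~^^^^^^^^^^^^^^^^^^^^^^^^^^^^^^^^^^^^^^^^^^^^^^^^^^^^^^^^^^
    return _wrapfunc(a, 'argmin', axis=axis, out=out, **kwds)
    return bound(*args, **kwds)
ValueError: attempt to get argmin of an empty sequence
```

```bash
python3 -m jog '-3.2 3.6 0 0; -3.2 3.6 4 0;-3.2 3.6 4 0;-3.2 3.6 4 0'; python3 plan.py .4567 -.1281 .0105 -.364
```

```text
time: 23.32
tcp_pos: [0.4586, -0.1213, 0.0774]
tool_rot: [0.819, 0.573, 0.0, -0.0]
force: [0.4, -0.7, 0.0]
finger_gap: 0.0855
gripper_force: 0.0
t 23.325 tcp [ 0.4586 -0.1213  0.0774] ang -0.349 axisz [-0.     0.001 -1.   ] gap 0.08546798210625917 -> rows [-0.71  0.06  6.68] turn 0.015
```

```bash
python3 -m jog '-0.7 0 0 0.015; -0.7 0 3 0.015;-0.7 0 5 0.015;-0.7 0 6.6 0.015;-0.7 0 6.6 0.015'; python3 plan.py .4567 -.1281 .0105 -.364; python3 -m jog '0 0 0 0;0 0 0 0;0 0 0 0;0 0 0 0;0 0 0 0' 0 30;python3 plan.py .4352 .2674 .1 -0.08
```

```text
time: 23.95
tcp_pos: [0.4551, -0.1296, 0.0105]
tool_rot: [0.824, 0.566, -0.001, -0.001]
force: [-0.5, 0.4, 0.3]
finger_gap: 0.0859
gripper_force: 0.0
t 23.95 tcp [ 0.4551 -0.1296  0.0105] ang -0.367 axisz [-0.002  0.    -1.   ] gap 0.08587491746439566 -> rows [ 0.2  0.1 -0. ] turn -0.003
time: 24.58
tcp_pos: [0.4565, -0.1298, 0.0116]
tool_rot: [0.824, 0.566, 0.0, 0.001]
force: [-1.3, 0.0, 5.3]
finger_gap: 0.0272
gripper_force: 30.6
t 24.575 tcp [ 0.4565 -0.1298  0.0116] ang -0.368 axisz [ 0.001 -0.    -1.   ] gap 0.02722938739040475 -> rows [ 36.31 -16.25  -8.86] turn -0.288
```

```bash
python3 -m jog '0 0 -4.5 0; 0 0 -9 0; 5 -2.3 -9 0;10 -4.5 -9 -0.08;15 -6.7 -9 -0.15'; python3 -m jog '5.3 -2.3 0 -0.08;10.5 -4.5 0 -0.14;15 -6.5 0 -0.14;15 -6.5 0 -0.14';python3 -m jog '0 0 0 0;0 0 0 0'; python3 plan.py .4352 .2674 .1 -0.08
```

```text
time: 25.2
tcp_pos: [0.4467, 0.0356, 0.101]
tool_rot: [0.779, 0.627, 0.0, 0.0]
force: [0.4, -0.1, 0.3]
finger_gap: 0.0275
gripper_force: 30.1
time: 25.7
tcp_pos: [0.4144, 0.2, 0.1012]
tool_rot: [0.731, 0.683, 0.001, -0.001]
force: [0.1, -0.4, 0.2]
finger_gap: 0.0273
gripper_force: 30.0
time: 25.95
tcp_pos: [0.4162, 0.1929, 0.1005]
tool_rot: [0.735, 0.678, -0.001, 0.0]
force: [0.2, -0.6, 0.1]
finger_gap: 0.0275
gripper_force: 30.0
t 25.95 tcp [0.4162 0.1929 0.1005] ang -0.08 axisz [-0.001 -0.001 -1.   ] gap 0.027467850089053173 -> rows [7.57 1.29 0.04] turn -0.0
```

```bash
python3 -m jog '4 0.6 0 0;7.6 1.3 0 0;7.6 1.3 3 0;7.6 1.3 6 0;7.6 1.3 6.4 0';python3 -m jog '0 0 0 0;0 0 0 0'; python3 plan.py .4352 .2689 .0186 -0.08;  python3 - <<'E'
from h import *
S=r.camera("side");T=r.camera("top")
cv2.imwrite("pics/a5.png",np.hstack([cv2.resize(S["frame"][220:390,180:340,::-1],None,fx=2.4,fy=2.4),cv2.resize(T["frame"][150:320,120:280,::-1],None,fx=2.4,fy=2.4)]))
E
```

```text
time: 26.58
tcp_pos: [0.4336, 0.2667, 0.0347]
tool_rot: [0.735, 0.678, -0.003, -0.0]
force: [0.1, -0.2, -0.5]
finger_gap: 0.0275
gripper_force: 30.0
time: 26.82
tcp_pos: [0.4362, 0.2699, 0.0382]
tool_rot: [0.734, 0.679, 0.001, 0.0]
force: [0.1, 0.8, -0.5]
finger_gap: 0.0275
gripper_force: 30.0
t 26.825 tcp [0.4362 0.2699 0.0382] ang -0.078 axisz [ 0.002  0.001 -1.   ] gap 0.0274612999722611 -> rows [-0.11 -0.09  1.96] turn 0.002
```

View pics/a5.png

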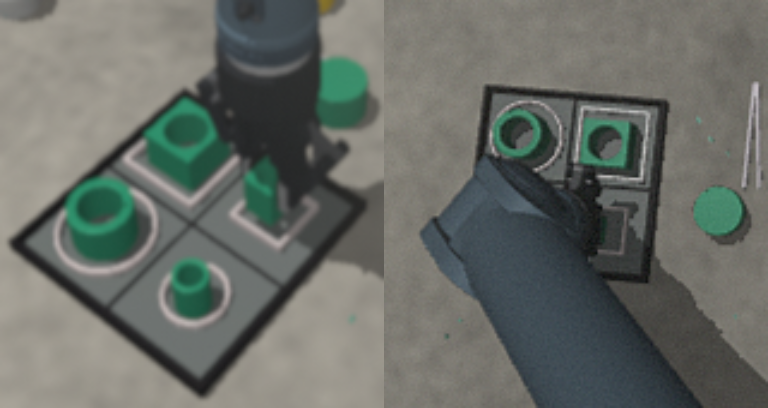

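Three blanks are placed. The small square hangs over its rim at crop (265,195). I'll lower it.

```bash
python3 -m jog '0 -0.1 0.6 0;0 -0.1 1.1 0;0 -0.1 1.6 0;0 -0.1 1.6 0'; python3 -m jog '0 0 0.1 0; 0 0 0.3 0;0 0 0.3 0'; python3 -m jog '0 0 0.1 0; 0 0 0.2 0;0 0 0.2 0'
```

```text
time: 27.42
tcp_pos: [0.4333, 0.2694, 0.0203]
tool_rot: [0.734, 0.679, -0.001, -0.0]
force: [-0.8, -1.3, 0.0]
finger_gap: 0.0272
gripper_force: 30.0
time: 27.8
tcp_pos: [0.4341, 0.2699, 0.0186]
tool_rot: [0.734, 0.679, 0.0, 0.0]
force: [-1.9, -1.2, 5.2]
finger_gap: 0.0277
gripper_force: 30.6
time: 28.18
tcp_pos: [0.4342, 0.27, 0.0185]
tool_rot: [0.734, 0.679, -0.0, 0.001]
force: [-5.1, -3.2, 19.9]
finger_gap: 0.0275
gripper_force: 32.7
```

```bash
python3 -m jog '0 0 -0.3 0; 0 0 -0.3 0;0 0 -0.3 0;0 0 -0.3 0' 1; python3 -m jog '0 0 -3 0;0 0 -7 0;0 0 -13 0;-6 0 -13 0;-12 0 -13 0';python3 -m jog '-6 0 0 0;-12 0 0 0;-18 0 0 0;-24 0 0 0;-30 0 0 0';python3 -m jog '-6 0 0 0;-12 0 0 0;-12 0 0 0;-12 0 0 0'; python3 - <<'E'
from h import *
T=r.camera("top");S=r.camera("side")
I=dict(rl=(.5381,.3544),rs=(.4422,.3639),ql=(.5307,.2596),qs=(.435,.267),sr=(.456,.1352),sq=(.6308,-.0114))
for n,k,s in [("rl","r",.054),("rs","r",.03),("ql","q",.05),("qs","q",.028),("sr","r",.054),("sq","q",.028)]:
    z=.007 if n[0]!="s" else 0
    x,e=fit([T],k,s,I[n],z);print(n,np.round(x,4),"err mm",np.round((x[:2]-I[n])*1000,1),round(e,3))
cv2.imwrite("pics/a6.png",np.hstack([cv2.resize(S["frame"][220:390,180:340,::-1],None,fx=2.4,fy=2.4),cv2.resize(T["frame"][150:320,120:280,::-1],None,fx=2.4,fy=2.4)]))
E
```

```text
time: 28.68
tcp_pos: [0.4337, 0.2696, 0.0185]
tool_rot: [0.734, 0.679, -0.0, -0.0]
force: [0.7, -0.6, -0.0]
finger_gap: 0.0852
gripper_force: 0.0
time: 29.3
tcp_pos: [0.4252, 0.1497, 0.15]
tool_rot: [0.733, 0.68, 0.001, 0.001]
force: [1.7, -1.2, -1.1]
finger_gap: 0.0856
gripper_force: 0.0
time: 29.92
tcp_pos: [0.401, -0.1508, 0.149]
tool_rot: [0.734, 0.679, 0.0, 0.0]
force: [1.7, 0.4, 0.1]
finger_gap: 0.0855
gripper_force: 0.0
time: 30.42
tcp_pos: [0.3918, -0.2681, 0.1485]
tool_rot: [0.734, 0.679, 0.0, -0.001]
force: [-0.3, 0.5, 0.8]
finger_gap: 0.0855
gripper_force: 0.0
rl [0.5383 0.3576 0.1431] err mm [0.2 3.2] 0.212
rs [0.4397 0.3664 0.1602] err mm [-2.5  2.5] 0.275
ql [ 0.5284  0.2601 -0.0804] err mm [-2.3  0.5] 0.131
qs [ 0.432   0.2735 -0.0008] err mm [-3.   6.5] 0.173
sr [0.456  0.1352 0.028 ] err mm [ 0. -0.] 0.097
sq [ 0.6311 -0.0115 -0.2241] err mm [ 0.3 -0.1] 0.182
```

View pics/a6.png

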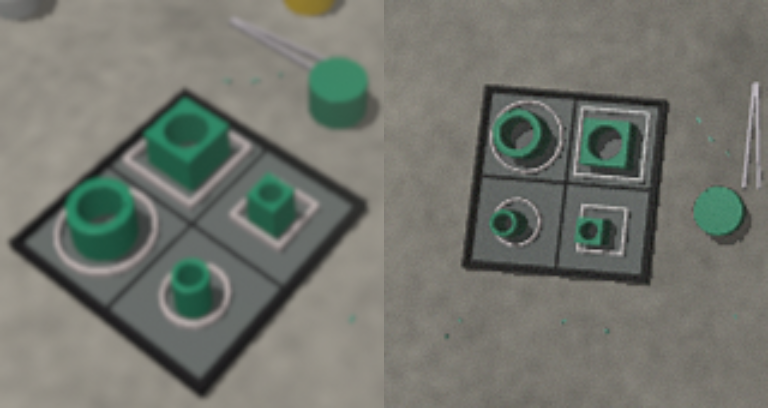

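All four stand upright in their own rims, at most about 7 mm off centre and on the insert floor. The solids haven't moved and the arm is clear, so I'm handing in.

```bash
python3 -c "
from bench import r
print(r.hand_in())"
```

```text
the job is handed in; nothing more can be done
None
```

The job is handed in (no verdict was returned): the final pictures show all four hollow blanks upright inside their matching inserts, at most about 7 mm off centre, with both solid offcuts unmoved.

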